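# Load the film roll and hold the run lever at the evidence packing table

### The job

Lay the roll of packing film into the cradle so that its cardboard core rests level in both V notches, setting it in gently without dropping it, and let go of it. Then press the spring-loaded hold-to-run lever down to its middle position, where the lever is level, and keep it there: the program finishes while still holding the lever level. Never push the lever on to its bottom stop, and leave the other things on the table where they are.

Things in the scene. Friction and masses are not known exactly. Their poses are not given: they have to be found in the camera images.
- roll: Loose roll of packing film, 0.3 to 0.6 kg, lying on the table, free to roll: dull yellow film 46 mm in diameter, 220 mm long, on a brown cardboard core 24 mm in diameter, 290 mm long, jutting out 35 mm at each end. Origin: the roll's centre, 23 mm above the table as it lies. Its y axis is the long axis (ends alike; x and z turn as it rolls). Grasp it across the film at the middle.
- cradle: Fixed cradle: grey plate 100 x 300 mm, 10 mm thick; two aluminium uprights 14 mm thick, centred 128 mm either side along its y, each with a 90 degree V notch open upward (56 mm wide; lowest point 68 mm, top 96 mm above the table). Origin: centre of the plate's underside. The roll lies along y, x across, z up. The film goes between the uprights (11 mm spare at each end), the core in the notches.
- cradle_seat (a point): The point where the roll's centre lies when it is seated: in the middle between the notches, 85 mm above the table. Axes as the cradle's.
- switch: Fixed base of the hold-to-run lever: grey plate 190 x 80 x 16 mm with two cheeks at its +x end, 71 mm high. Origin: centre of its underside, z up. The hinge line runs along its y at x = +70 mm, 60 mm above the table; the lever reaches from it towards -x. It stands left or right of the roll; a black tape cutter with a wheel of tape stands on the other side.
- lever_pad (a point): Centre of the top face of the lever's black thumb pad (46 mm long, 44 wide, 12 thick), 130 mm from the hinge along the aluminium lever. About 115 mm above the table at rest (up), 71 mm when the lever is level (then as high as the tops of the cheeks, and at x = -60 mm of the base), about 33 mm at the bottom stop.
- lever (a joint): Lever angle in rad: 0 at rest (slanting up 20 degrees towards the pad), 0.35 in the middle position (level), 0.65 at the bottom stop. A spring returns it to 0 when let go; pressed at the pad's centre it takes about 4 N to start, 10 N at level, 14 N near the bottom, with no click or stop at the middle.
- tape: Bystander, not to be disturbed: roll of paper tape, a ring 90 mm across and 22 mm high. Origin: centre of its underside.
- scissors: Bystander, not to be disturbed: scissors lying flat, about 190 mm long, 11 mm high, origin near the pivot. 
- vial: Bystander, not to be disturbed: small jar, 40 mm across and 75 mm high. Origin: centre of its underside.
- swabs: Bystander, not to be disturbed: clear jar, 60 mm across and 90 mm high. Origin: centre of its underside.
- notebook: Bystander, not to be disturbed: blue notebook 150 x 100 x 14 mm. Origin: centre of its underside.
- marker_box: Bystander, not to be disturbed: small cardboard box 60 x 110 x 35 mm. Origin: centre of its underside.
- notes_bundle: Bystander, not to be disturbed: bundle of paper notes 65 x 155 x 22 mm. Origin: centre of its underside.
Not all that is in view belongs to the job. What is shaped like the switch but red is not meant.

How it is judged:
By the outcome, as a careful person would: the job done as asked, in the order asked, and still so for the second after the job is handed in, while the arm keeps its last pose, push and grip.
It also fails if it takes over 45 s, if anything falls off the work surface, if the arm or the gripper's body presses on something with over 40 N, if the wrist force passes 120 N, or if a joint passes its speed limit or range.

### The arm

A 7-joint arm with a two-finger parallel gripper is mounted at the origin on the work surface. World frame = base frame: x ahead of the robot, y to its left, z up, the work surface at z = 0. Lengths are in m, angles in rad, forces in N, time in s.
With the tool pointing down it reaches from about 0.425 to 1.025 m from the base axis. Payload 3.6 kg.
Tool frame: the origin (TCP) lies between the finger pads; the fingertips stand 19 mm ahead of it and the grasp point (between the pads) is the TCP; z points along the fingers, y is the line along which they close (so a half turn about z gives the same grasp; the last joint's range is limited). The gripper opens to 85 mm and grips with 20 to 120 N. Pads are 22 mm wide; open, the fingers measure 114 mm over their backs; the gripper's body (76 mm by 85 mm) begins 54 mm behind the grasp point. The pads swing forward as they close: fully open they stand 13 mm farther back than shut.
Start: joints at [1.214, 0.591, 0.048, 1.609, -0.033, 0.943, -0.034], TCP at [0.189, -0.7, 0.25] pointing down, gripper open.
Joint ranges: [-2.69, 2.69], [-0.47, 2.24], [-1.27, 1.36], [0.19, 2.51], [-1.53, 4.68], [0.08, 2.07], [-3.09, 3.09]. Speed limits (rad/s): [2.57, 2.57, 3.14, 3.14, 3.14, 3.14, 3.14].

### API

Orientations are given as a unit quaternion [x, y, z, w].
In Python, from plant import state, grab_frame, camera_params, close_job gives the robot as it stands. The module is installed in compiled form; this text tells all that it offers.
- The arm moves only by the shell command python3 -m jog 'ROWS' [FORCE]. ROWS is JSON, a list of rows, each a list of 5 numbers: the shift along the world's x, y, z in mm, then the turn about the world's z in rad, then the finger opening in mm, from 0 to 85.4. In form: [[dx, dy, dz, roll, fingers], ...]. A call has 1 to 5 rows; each row shifts and turns the commanded pose from where the row before left it; what a row does not reach is not made up. A row lasts 1/8 s, in which the tool goes at most 62.5 mm and 10.7 degrees, less where a joint would pass 70% of its speed; a pose out of reach is approached as far as the arm can. A call is refused whole if a number of a shift passes 62.5 or a number of a turn 0.188, either way. A call with a gripper value outside its range is refused whole. The fingers move at their own pace and stop on an object; FORCE is the grip in N (left out, the last holds). Time passes only in rows, so rows that do not move let the fingers close. It gives the time, the measured TCP pose, the force, the opening and the grip force at its end, in the units of the state.
- state(): the state, without advancing time (a new reading comes with each control period).
- grab_frame(name): name is "side" or "top" or "wrist"; returns the picture (384x512x3 uint8, red, green, blue); there is no depth.
- camera_params(name): a dict with "camera_matrix" (3x3 intrinsics, pixels), "dist" ([k1, k2, p1, p2, k3] as OpenCV has them; the pictures are not rectified), "position" and "orientation" of the camera in the world. Camera axes: x right, y down, z forward; pixel columns grow to the right and rows downward; lengths in m; the calibration is good to about 2 mm. A picture is of the moment at which its call begins: read the wrist's pose just before it. camera_params takes no time and is no camera call; for the wrist camera it gives the pose at the moment of the call.
- close_job(): hands the job in; it is judged then, once.
The state is a dict: "clock": time; "qpos": joint angles; "qd": joint speeds; "effort": joint torques, N m; "ee_pos": TCP position; "tcp_rot": TCP orientation; "force": force on the tool from outside, world axes, zero at the start; "wrist_torque": the same for the moment, N m; "gripper_width": opening from 0.0 (shut) to 1.0 (fully open); "gripper_force": force on a finger pad.
Only numpy, scipy, OpenCV 4.12 (cv2) and the standard library are available. Lean on these libraries where they do the work, as an engineer would, in place of code of your own. Each camera call takes 0.05 s, during which the arm holds its last target. There are 200 camera calls.

## Working session

There is one attempt and no reset: what is moved stays moved. The work goes in short steps, Python scripts to look and compute and a shell command to move; the robot and the scene stay as the last step left them, time stands still between calls to the robot, and variables do not carry over. Pictures are saved under pics/ and viewed, at most 12 in all, crops included, and the job is handed in when it is done.

```bash
mkdir -p pics
cat > h.py <<'E'
import numpy as np, cv2
from plant import *
from scipy.spatial.transform import Rotation as R
def shot(n,f):
    p=camera_params(n); im=grab_frame(n); cv2.imwrite(f,im[:,:,::-1]); np.save(f[:-4]+'.npy',im)
    return im,p
def ray(p,uv):
    K=np.array(p['camera_matrix']);u=cv2.undistortPoints(np.array([[uv]],float),K,np.array(p['dist'])).ravel()
    r=R.from_quat(p['orientation']).as_matrix() if np.size(p['orientation'])==4 else np.array(p['orientation'])
    return np.array(p['position']),r@np.array([u[0],u[1],1])
def onz(p,uv,z):
    o,d=ray(p,uv);return o+d*(z-o[2])/d[2]
def pix(p,X):
    r=R.from_quat(p['orientation']).as_matrix().T
    return cv2.projectPoints(np.array([X],float),cv2.Rodrigues(r)[0],-r@np.array(p['position']),np.array(p['camera_matrix']),np.array(p['dist']))[0].ravel()
E
python3 - <<'E'
from h import *
a,p=shot('top','pics/top0.png');b,q=shot('side','pics/side0.png')
cv2.imwrite('pics/both0.png',cv2.resize(np.vstack([a,b])[:,:,::-1],(512,768))[:, :])
print(p['position'],p['orientation'],q['position'],state())
E
```

```text
[0.36904877 0.03452926 1.44791172] [ 0.71108014 -0.70023855  0.04826937 -0.04124413] [0.17674537 0.68849289 0.96343689] {'clock': 0.1, 'qpos': array([ 1.21352951,  0.59202837,  0.04827864,  1.60970602, -0.03329237,
        0.94269831, -0.03370592]), 'qd': array([-0.00036377, -0.0018019 ,  0.00128743, -0.00395001,  0.00066818,
       -0.00059823,  0.0009574 ]), 'effort': array([ 4.78739035e-03, -5.49996042e+01,  1.55304383e+00, -1.98825556e+01,
        9.65855346e-03,  3.74273106e-03, -2.62946742e-06]), 'ee_pos': array([ 0.18886027, -0.69923038,  0.24924934]), 'tcp_rot': array([ 9.91308901e-01,  1.31550851e-01, -1.86395749e-04, -1.00077617e-03]), 'force': array([-0.40862999,  0.28982327,  0.03681156]), 'wrist_torque': array([-0.0107042 ,  0.01273664,  0.00624295]), 'gripper_force': 0.0, 'gripper_width': 0.9992498479757386}
```

View pics/top0.png

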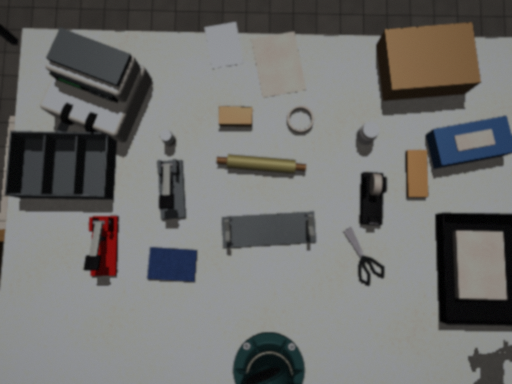

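View pics/side0.png

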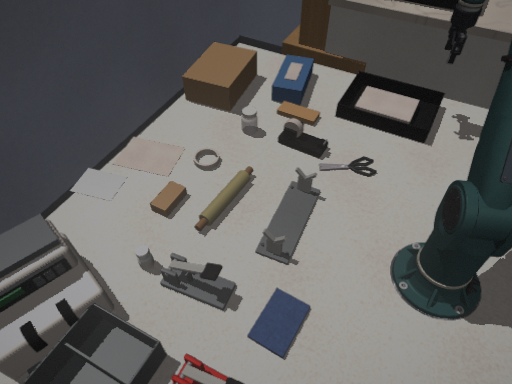

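Top view: the roll is at (261,164), the cradle at (269,230). The grey switch at (171,190) is left of the roll, and the tape cutter at (372,198) is right of it.

Lookalikes:
- **Switch:** the red lever at (103,245) and the black cutter at (372,198) are rejected. I choose the grey one at (171,190).
- **Roll:** the marker box at (235,117) and notes at (417,174) are rejected. I choose the yellow film at (261,164).

Run:
```python
from h import *
a=np.load('pics/top0.npy');s=np.load('pics/side0.npy')
c1=cv2.resize(a[140:270,140:340],(800,520),interpolation=cv2.INTER_CUBIC)
cv2.imwrite('pics/crop0.png',c1[:,:,::-1])
p=camera_params('top');q=camera_params('side')
def blob(im,p,m,z,name):
    n,l,st,ce=cv2.connectedComponentsWithStats(m.astype(np.uint8))
    for i in range(1,n):
        if st[i,4]>60:
            ys,xs=np.where(l==i);c=cv2.minAreaRect(np.c_[xs,ys].astype(np.float32))
            bx=np.array([onz(p,v,z)[:2] for v in cv2.boxPoints(c)])
            print(name,c,bx.mean(0).round(4),bx.round(3).tolist())
hsv=cv2.cvtColor(a,cv2.COLOR_RGB2HSV)
print(hsv[164,262],hsv[162,222],hsv[168,301],hsv[230,265])
win=np.zeros(a.shape[:2],bool);win[145:180,205:315]=1
blob(a,p,win&(hsv[...,1]>85),0.023,'roll')
win[:]=0;win[205:255,215:325]=1
blob(a,p,win&(hsv[...,2]<140),0.01,'cradle')
win[:]=0;win[150:230,150:195]=1
blob(a,p,win&(hsv[...,2]<140),0.016,'switch')
```

```text
[ 23 102 113] [ 12 145  60] [ 14 142  72] [108  17  77]
roll ((260.5328063964844, 163.6171112060547), (87.53617095947266, 11.956160545349121), 4.899092674255371) [0.6407 0.0344] [[0.631, 0.177], [0.67, 0.175], [0.65, -0.109], [0.611, -0.106]]
cradle ((268.36688232421875, 232.08311462402344), (40.96891784667969, 95.66767883300781), 87.7688217163086) [0.4206 0.0055] [[0.478, 0.163], [0.494, -0.145], [0.363, -0.15], [0.347, 0.155]]
switch ((169.0, 153.5), (7.0, 12.0), 90.0) [0.6704 0.3333] [[0.682, 0.353], [0.682, 0.314], [0.659, 0.313], [0.658, 0.352]]
switch ((171.126708984375, 193.66065979003906), (71.157470703125, 29.490394592285156), 87.27368927001953) [0.5399 0.321 ] [[0.652, 0.379], [0.658, 0.284], [0.428, 0.264], [0.422, 0.358]]
```

View pics/crop0.png

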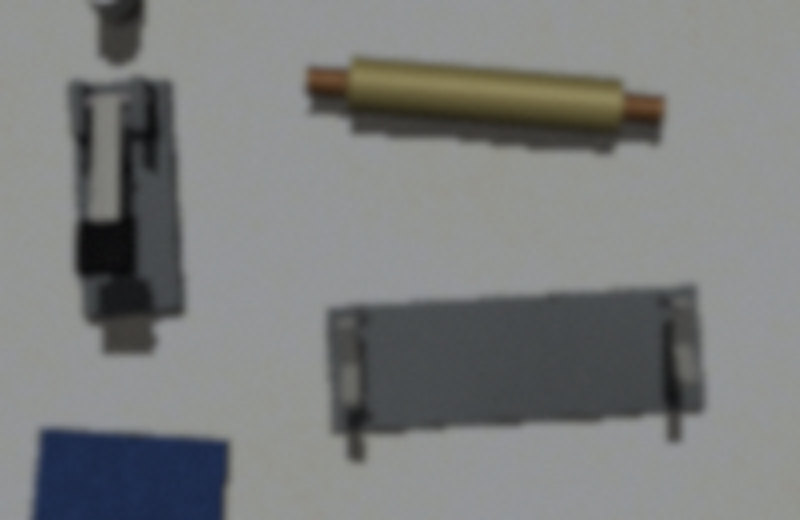

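The crop confirms it: a grey switch, with cheeks at crop (110,100) and the black pad at (105,247) pointing towards the robot. The roll spans crop (307,80) to (664,108), and the cradle plate corners are visible.

Run:
```python
from h import *
p=camera_params('top')
g=lambda L,z:np.array([onz(p,(u/4-.375+140,v/4-.375+140),z)[:2] for u,v in L])
def rep(n,x):
    print(n,x.mean(0).round(4),x.round(3).tolist())
r=g([(307,80),(664,108)],.023);rep('roll',r);d=r[0]-r[1];print(np.linalg.norm(d),'yaw',np.arctan2(-d[0],d[1]))
c=g([(330,310),(695,287),(705,410),(333,433)],.01);rep('cr',c);d=c[0]+c[3]-c[1]-c[2];print('yaw',np.arctan2(-d[0],d[1]),np.linalg.norm(d)/2)
s=g([(70,82),(170,80),(184,312),(90,318)],.016);rep('sw',s);d=s[0]+s[1]-s[2]-s[3];print('yaw',np.arctan2(d[1],d[0]),np.linalg.norm(d)/2)
rep('cheek',g([(75,85),(150,80)],.071)); rep('pad',g([(105,247)],.115)); rep('lever',g([(107,95),(105,215)],.07))
S=state();t=R.from_quat(S['tcp_rot']).as_matrix();print(t.round(3))
# neighbours
for n,u,z in [('box',(235,117),.035),('tape',(300,121),.02),('vial',(168,137),.075),('scis',(362,255),.01),('cut',(373,200),.06),('swab',(370,130),.09)]:print(n,onz(p,u,z).round(3))
```

```text
roll [0.6423 0.0329] [[0.651, 0.178], [0.633, -0.112]]
0.2904890471932594 yaw -0.06275413473901781
cr [0.4283 0.005 ] [[0.466, 0.155], [0.489, -0.139], [0.39, -0.147], [0.368, 0.15]]
yaw 0.07727641993138105 0.29667453743303834
sw [0.5543 0.3196] [[0.648, 0.371], [0.651, 0.29], [0.462, 0.272], [0.456, 0.346]]
yaw 0.11213966186178266 0.19133415666750905
cheek [0.6373 0.3248] [[0.635, 0.354], [0.64, 0.296]]
pad [0.5035 0.3159] [[0.503, 0.316]]
lever [0.5802 0.3277] [[0.627, 0.329], [0.533, 0.326]]
[[ 0.965  0.261 -0.001]
 [ 0.261 -0.965  0.002]
 [-0.    -0.002 -1.   ]]
box [0.791 0.12  0.035]
tape [ 0.786 -0.093  0.02 ]
vial [0.711 0.326 0.075]
scis [ 0.352 -0.294  0.01 ]
cut [ 0.524 -0.32   0.06 ]
swab [ 0.74  -0.306  0.09 ]
```

```bash
python3 -m jog '[[32,52,0,0.089,85],[32,52,0,0.089,85],[32,52,0,0.089,85],[32,52,0,0.089,85],[32,52,0,0.089,85]]' 30; python3 -m jog '[[32,52,0,0.089,85],[32,52,0,0.089,85],[32,52,0,0.089,85],[32,52,0,0.089,85],[32,52,0,0.089,85]]'; python3 -c "from h import *;print(state()['qpos'])"
```

```text
clock: 0.72
ee_pos: [0.3498, -0.4379, 0.2501]
tcp_rot: [0.937, 0.348, -0.0, -0.0]
force: [1.2, -0.9, 0.2]
gripper_width: 0.99
gripper_force: 0.0
clock: 1.35
ee_pos: [0.5096, -0.1782, 0.2502]
tcp_rot: [0.837, 0.547, -0.0, 0.0]
force: [0.8, -0.5, 0.7]
gripper_width: 0.994
gripper_force: 0.0
[ 0.46620689  0.37166017 -0.27619859  2.01750453  0.14295852  0.77062378
 -0.30919082]
```

```bash
python3 -m jog '[[33,52,0,0.089,85],[33,53,0,0.089,85],[33,53,0,0.089,85],[33,53,-40,0.089,85],[0,0,-30,0,85]]'
python3 - <<'E'
from h import *
S=state();im,p=shot('wrist','pics/w1.png')
print(S['ee_pos'],R.from_quat(S['tcp_rot']).as_matrix().round(3).tolist(),p['position'])
hsv=cv2.cvtColor(im,cv2.COLOR_RGB2HSV)
m=(hsv[...,0]>8)&(hsv[...,0]<32)&(hsv[...,1]>85)
n,l,st,c=cv2.connectedComponentsWithStats(m.astype(np.uint8));print(st[st[:,4]>300])
i=1+st[1:,4].argmax();ys,xs=np.where(l==i);r=cv2.minAreaRect(np.c_[xs,ys].astype(np.float32));print(r)
b=np.array([onz(p,v,.023) for v in cv2.boxPoints(r)]);print(b.mean(0),b.round(3).tolist())
E
```

```text
clock: 1.98
ee_pos: [0.638, 0.0296, 0.186]
tcp_rot: [0.725, 0.688, 0.003, -0.001]
force: [0.2, -1.6, 0.3]
gripper_width: 0.997
gripper_force: 0.0
[0.63797969 0.02958403 0.18602533] [[0.053, 0.999, 0.003], [0.999, -0.053, 0.005], [0.005, 0.003, -1.0]] [0.64124457 0.11145652 0.30949353]
[[     0      0    512    384 189426]
 [   403      0     80    105   4687]
 [   249      2     26     47   1130]]
((440.9878845214844, 50.6735725402832), (74.91092681884766, 106.81013488769531), 3.9909121990203857)
[0.80561303 0.13205383 0.023     ] [[0.773, 0.093, 0.023], [0.771, 0.178, 0.023], [0.834, 0.172, 0.023], [0.843, 0.085, 0.023]]
```

View pics/w1.png

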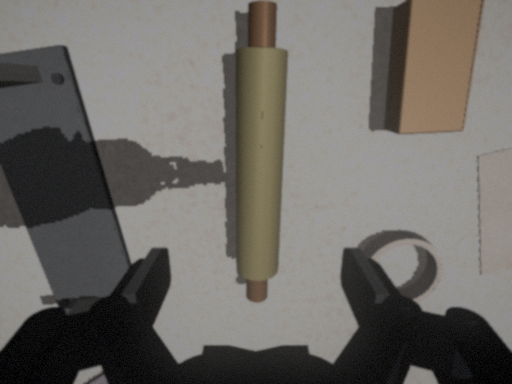

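The wrist view shows the film from (262,48) to (258,279) and the core ends at (263,3) and (257,301). The roll lies between the open fingers, about parallel to image vertical.

Run:
```python
from h import *
p=camera_params('wrist')
for n,a,b in [('core',(263,2),(257,300)),('film',(262,48),(258.5,279))]:
    A=onz(p,a,.023);B=onz(p,b,.023);d=A-B;print(n,(A+B)/2,np.linalg.norm(d),np.arctan2(-d[0],d[1]))
```

```text
core [0.63611802 0.0271408  0.023     ] 0.2929673732150097 -0.07017664745561528
film [0.63644471 0.02386096 0.023     ] 0.23081781147879826 -0.06478853668224263
```

```bash
python3 -m jog '[[-1,-2,-50,0,85],[-1,-1,-50,-0.01,85],[0,0,-35,0,85],[0,0,-12,0,85],[0,0,0,0,85]]'
```

```text
clock: 2.65
ee_pos: [0.6338, 0.0193, 0.0396]
tcp_rot: [0.732, 0.681, -0.0, -0.0]
force: [-0.2, 0.3, 0.2]
gripper_width: 0.995
gripper_force: 0.0
```

```bash
python3 -m jog '[[4,9,-6,0,85],[0,0,-6,0,85],[0,0,0,0,85]]'
```

```text
clock: 3.02
ee_pos: [0.6379, 0.029, 0.0278]
tcp_rot: [0.732, 0.682, -0.0, 0.0]
force: [0.3, 0.3, -0.5]
gripper_width: 0.996
gripper_force: 0.0
```

```bash
python3 -m jog '[[0,0,0,0,60],[0,0,0,0,40],[0,0,0,0,40],[0,0,0,0,40],[0,0,0,0,40]]' 40; python3 -m jog '[[0,0,0,0,40],[0,0,0,0,40],[0,0,10,0,40],[0,0,30,0,40],[0,0,0,0,40]]'
```

```text
clock: 3.65
ee_pos: [0.6387, 0.0286, 0.0282]
tcp_rot: [0.732, 0.681, 0.001, 0.001]
force: [0.6, -1.7, 5.3]
gripper_width: 0.523
gripper_force: 41.1
clock: 4.28
ee_pos: [0.6386, 0.0291, 0.0689]
tcp_rot: [0.732, 0.682, 0.001, 0.001]
force: [0.2, 0.0, -2.4]
gripper_width: 0.527
gripper_force: 42.0
```

```bash
python3 -m jog '[[0,0,45,0,40],[-10,0,50,0.03,40],[-45,-6,0,0.03,40],[-45,-6,0,0.03,40],[-45,-6,0,0.03,40]]'; python3 -m jog '[[-40,-5,0,0.03,40],[-20,-2,0,0,40],[0,0,0,0,40]]'
python3 - <<'E'
from h import *
im,p=shot('wrist','pics/w2.png');t,pt=shot('top','pics/t2.png');s,ps=shot('side','pics/s2.png')
import pickle;S=state();pickle.dump((p,pt,ps,S),open('p2.pkl','wb'))
print(S['ee_pos'],R.from_quat(S['tcp_rot']).as_matrix().round(3).tolist())
c=cv2.resize(np.load('pics/t2.npy')[185:280,205:335],(780,570),interpolation=cv2.INTER_CUBIC)
cv2.imwrite('pics/t2c.png',c[:,:,::-1])
E
```

```text
clock: 4.9
ee_pos: [0.4901, 0.0104, 0.1615]
tcp_rot: [0.689, 0.725, -0.001, -0.001]
force: [-0.1, -0.1, -2.9]
gripper_width: 0.52
gripper_force: 43.0
clock: 5.28
ee_pos: [0.4297, 0.0032, 0.1617]
tcp_rot: [0.679, 0.735, -0.002, -0.001]
force: [0.7, -0.5, -3.9]
gripper_width: 0.524
gripper_force: 43.1
[0.43459322 0.0041382  0.16252579] [[-0.079, 0.997, 0.002], [0.997, 0.079, 0.001], [0.001, 0.002, -1.0]]
```

View pics/w2.png

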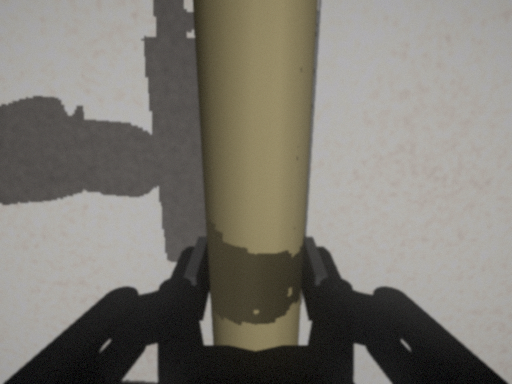

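View pics/t2c.png

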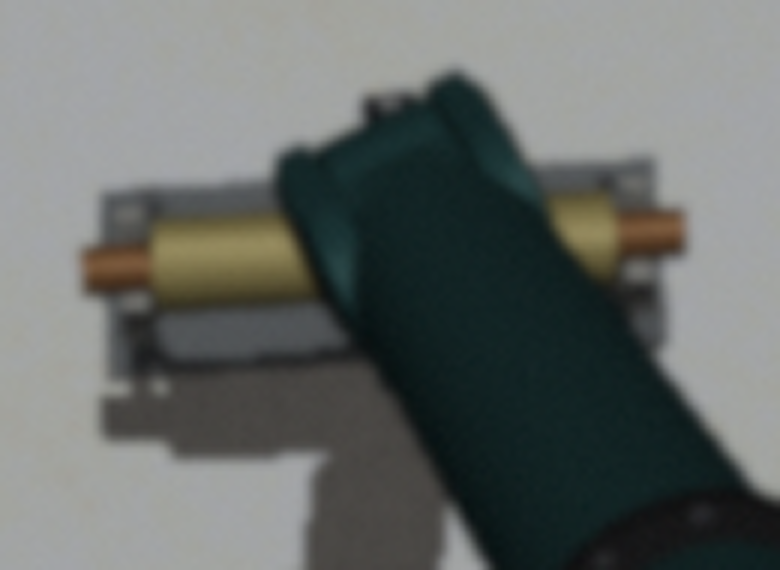

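Top crop: the core ends at (82,270) and (686,231), the film ends at (152,262) and (617,237), and the plate corners at (103,193), (652,160), (663,345), (112,378). The roll hovers over the cradle between the uprights.

```bash
python3 - <<'E'
from h import *
import pickle
p,pt,ps,S=pickle.load(open('p2.pkl','rb'))
g=lambda L,z:np.array([onz(pt,((u+.5)/6-.5+205,(v+.5)/6-.5+185),z)[:2] for u,v in L])
for n,L in [('core',[(82,270),(686,231)]),('film',[(152,262),(617,237)])]:
    r=g(L,.157);d=r[0]-r[1];print(n,r.mean(0).round(4),np.linalg.norm(d).round(4),np.arctan2(-d[0],d[1]).round(3))
c=g([(103,193),(652,160),(663,345),(112,378)],.01);d=c[0]+c[3]-c[1]-c[2];print('plate',c.mean(0).round(4),np.arctan2(-d[0],d[1]).round(3),np.linalg.norm(d)/2,np.linalg.norm(c[0]-c[3]))
t=g([(130,213),(632,182)],.096);d=t[0]-t[1];print('tips',t.round(4).tolist(),np.arctan2(-d[0],d[1]).round(3),np.linalg.norm(d))
print(S['ee_pos'],state()['ee_pos'])
# upright detail from the empty-cradle frame: bright tops profile
E
python3 - <<'E'
from h import *
a=np.load('pics/top0.npy')[205:260,215:325]
b=np.load('pics/side0.npy')[160:265,250:330]
b=cv2.resize(b,None,fx=5,fy=5,interpolation=cv2.INTER_CUBIC)
cv2.imwrite('pics/cr.png',b[:,:,::-1])
E
```

```text
core [0.4315 0.008 ] 0.2914 0.08
film [0.432  0.0079] 0.2242 0.069
plate [0.429  0.0057] 0.075 0.2951783005801367 0.0986956156803785
tips [[0.4514, 0.1354], [0.471, -0.118]] 0.077 0.25421936679632867
[0.43459322 0.0041382  0.16252579] [0.43459322 0.0041382  0.16252579]
```

View pics/cr.png

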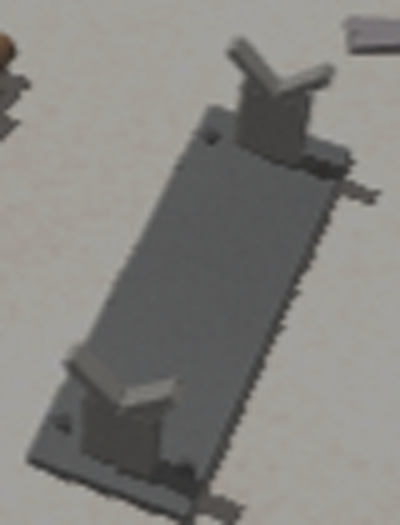

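The side crop shows the notch low points at about (279,93) and (121,402).

Run:
```python
from h import *
q=camera_params('side')
P=[onz(q,((u+.5)/5-.5+250,(v+.5)/5-.5+160),.068)[:2] for u,v in [(279,93),(121,402)]]
P=np.array(P);print(P.round(4),P.mean(0),np.linalg.norm(P[0]-P[1]))
```

```text
[[ 0.4365 -0.1158]
 [ 0.4202  0.138 ]] [0.42837674 0.01105781] 0.2543107854185395
```

```bash
cat > core.py <<'E'
from h import *
def core(z):
    a=grab_frame('top');p=camera_params('top');np.save('pics/last.npy',a)
    h=cv2.cvtColor(cv2.resize(a,None,fx=4,fy=4,interpolation=cv2.INTER_CUBIC),cv2.COLOR_RGB2HSV)
    m=((h[...,0]<18)&(h[...,1]>110)&(h[...,2]>50));w=np.zeros_like(m);w[195*4:255*4,205*4:335*4]=1;m&=w
    n,l,st,c=cv2.connectedComponentsWithStats(m.astype(np.uint8))
    k=[i for i in range(1,n) if st[i,4]>200];E=[]
    for i in k:
        x,y,ww,hh,ar=st[i];E.append((x,x+ww,c[i]))
    E.sort(key=lambda e:e[0]);L,Rr=E[0],E[-1]
    s=(Rr[2][1]-L[2][1])/(Rr[2][0]-L[2][0])
    f=lambda x:(((x+.5)/4-.5),((L[2][1]+s*(x-L[2][0])+.5)/4-.5))
    A=onz(p,f(L[0]),z);B=onz(p,f(Rr[1]-1),z);d=A-B
    print(len(k),'roll',((A+B)/2).round(4),np.linalg.norm(d).round(4),np.arctan2(-d[0],d[1]).round(3))
E
python3 -m jog '[[0,0,0,0,40],[0,0,0,0,40]]'
python3 - <<'E'
from core import *
core(.157);print(state()['ee_pos'])
E
```

```text
clock: 5.68
ee_pos: [0.4337, 0.004, 0.1625]
tcp_rot: [0.679, 0.734, 0.0, 0.0]
force: [-0.4, -0.0, -3.1]
gripper_width: 0.527
gripper_force: 43.1
2 roll [0.4331 0.0086 0.157 ] 0.2837 0.081
[0.43345716 0.00390865 0.16252085]
```

```bash
python3 -m jog '[[-4,-3,-15,0,40],[0,0,-20,0,40],[0,0,-15,0,40],[0,0,-5,0,40],[0,0,0,0,40]]'
python3 - <<'E'
from core import *
core(.102);print(state()['ee_pos'])
E
```

```text
clock: 6.35
ee_pos: [0.4291, 0.0009, 0.1075]
tcp_rot: [0.679, 0.735, -0.0, -0.0]
force: [-0.0, -0.1, -3.7]
gripper_width: 0.526
gripper_force: 43.0
2 roll [0.428  0.0056 0.102 ] 0.2828 0.082
[0.42923752 0.00088918 0.10781409]
```

```bash
python3 -m jog '[[0,0,-6,-0.004,40],[0,0,-5,0,40],[0,0,-2,0,40],[0,0,0,0,40]]';  python3 -m jog '[[0,0,-1,0,40],[0,0,-1,0,40],[0,0,0,0,40]]'
```

```text
clock: 6.9
ee_pos: [0.4288, 0.0008, 0.0944]
tcp_rot: [0.68, 0.733, -0.0, -0.0]
force: [-0.4, 0.3, -3.3]
gripper_width: 0.523
gripper_force: 43.0
clock: 7.28
ee_pos: [0.4289, 0.0007, 0.0926]
tcp_rot: [0.68, 0.733, 0.0, 0.0]
force: [0.3, -0.4, -3.2]
gripper_width: 0.524
gripper_force: 43.0
```

```bash
python3 -m jog '[[0,0,-1,0,40],[0,0,0,0,40]]'; python3 -m jog '[[0,0,-1,0,40],[0,0,0,0,40]]'
```

```text
clock: 7.52
ee_pos: [0.4295, 0.0009, 0.0917]
tcp_rot: [0.68, 0.733, 0.001, 0.0]
force: [0.6, -0.2, -3.6]
gripper_width: 0.521
gripper_force: 43.2
clock: 7.78
ee_pos: [0.4302, 0.001, 0.0909]
tcp_rot: [0.68, 0.733, 0.001, 0.001]
force: [2.3, 0.1, -0.2]
gripper_width: 0.522
gripper_force: 43.5
```

```bash
python3 -m jog '[[1.5,0,0,0,40],[0,0,-0.5,0,40],[0,0,0,0,40]]'
```

```text
clock: 8.15
ee_pos: [0.4309, 0.0009, 0.0902]
tcp_rot: [0.68, 0.733, 0.0, 0.0]
force: [2.5, 0.6, 0.8]
gripper_width: 0.527
gripper_force: 43.6
```

```bash
python3 -m jog '[[1.5,0,0,0,40],[0,0,-0.5,0,40],[0,0,0,0,40]]'; python3 -m jog '[[1,0,0,0,40],[0,0,-0.5,0,40],[0,0,0,0,40]]'
```

```text
clock: 8.52
ee_pos: [0.4312, 0.0008, 0.09]
tcp_rot: [0.68, 0.733, -0.0, -0.0]
force: [-0.6, 1.0, 8.4]
gripper_width: 0.52
gripper_force: 44.4
clock: 8.9
ee_pos: [0.4312, 0.0009, 0.0899]
tcp_rot: [0.68, 0.733, -0.001, -0.0]
force: [-2.7, 2.1, 15.6]
gripper_width: 0.528
gripper_force: 45.1
```

Firmly seated (z has stopped and the lateral force is balanced). I'll relieve the preload, then release.

```bash
python3 -m jog '[[-0.8,0,0.8,0,40],[0,0,0,0,42],[0,0,0,0,48],[0,0,0,0,54],[0,0,0,0,60]]' 20; python3 -m jog '[[0,0,0,0,70],[0,0,0,0,85],[0,0,0,0,85],[0,0,0,0,85]]'
```

```text
clock: 9.52
ee_pos: [0.4318, 0.0005, 0.0897]
tcp_rot: [0.68, 0.733, -0.0, -0.0]
force: [0.8, -0.2, 0.3]
gripper_width: 0.702
gripper_force: 0.0
clock: 10.02
ee_pos: [0.4321, 0.0007, 0.0899]
tcp_rot: [0.68, 0.733, -0.0, 0.0]
force: [0.2, -0.5, 0.8]
gripper_width: 0.998
gripper_force: 0.0
```

```bash
python3 -m jog '[[0,0,15,0,85],[0,0,40,0,85],[0,0,50,0,85],[0,20,30,0,60],[12,50,0,0,0]]'; python3 -m jog '[[12,55,0,0,0],[12,55,0,0,0],[12,40,0,0,0],[0,0,0,0,0],[0,0,0,0,0]]'
python3 - <<'E'
from h import *
from core import core
import pickle
core(.085)
S=state();im,p=shot('wrist','pics/w3.png');s,ps=shot('side','pics/s3.png')
pickle.dump((p,ps,S),open('p3.pkl','wb'));print(S['ee_pos'])
a=cv2.resize(s[120:310,150:330],(570,600),interpolation=cv2.INTER_CUBIC);cv2.imwrite('pics/s3c.png',a[:,:,::-1])
E
```

```text
clock: 10.65
ee_pos: [0.445, 0.0689, 0.2271]
tcp_rot: [0.683, 0.731, 0.001, 0.002]
force: [1.0, 0.9, -0.9]
gripper_width: 0.596
gripper_force: 0.0
clock: 11.28
ee_pos: [0.4794, 0.2198, 0.2244]
tcp_rot: [0.68, 0.733, -0.001, 0.0]
force: [0.5, -0.3, -0.1]
gripper_width: -0.0
gripper_force: 0.0
1 roll [nan nan nan] nan nan
[0.47943625 0.21907812 0.22439572]core.py:11: RuntimeWarning: invalid value encountered in scalar divide
  s=(Rr[2][1]-L[2][1])/(Rr[2][0]-L[2][0])
```

View pics/w3.png

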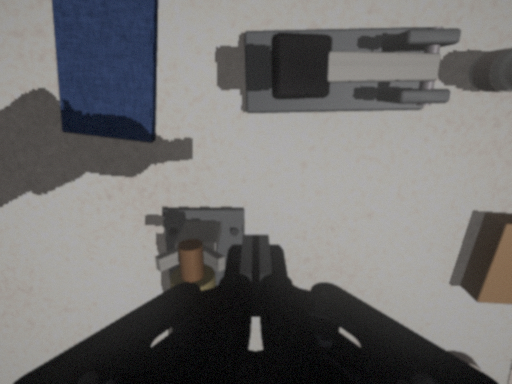

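View pics/s3c.png

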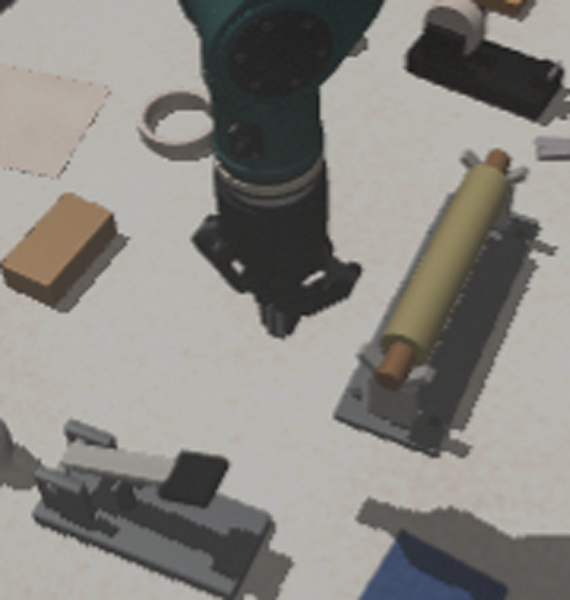

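The wrist view puts the black pad at (302,66), the lever aluminium from (330,66) to (438,67), and the base's left edge from (245,31) to (244,111). The side crop shows the core resting in both notches.

Run:
```python
from h import *
import pickle
p,ps,S=pickle.load(open('p3.pkl','rb'))
def blk(im,p,z,w,nm):
    m=np.zeros(im.shape[:2],np.uint8);m[w[0]:w[1],w[2]:w[3]]=1
    m&=(im.max(2)<45).astype(np.uint8)
    n,l,st,c=cv2.connectedComponentsWithStats(m);i=1+st[1:,4].argmax();print(nm,st[i],c[i],onz(p,c[i],z).round(4))
blk(np.load('pics/w3.npy'),p,.113,(20,110,255,345),'padW')
f=lambda u,v,z:onz(p,(u,v),z)[:2].round(4)
a=f(245,31,.016);b=f(244,111,.016);d=a-b;y=np.arctan2(-d[0],d[1]);mid=(a+b)/2
print('base edge',a,b,'yaw',y,'level pad',mid+.035*np.array([np.cos(y),np.sin(y)]))
k=f(414,37,.071),f(395,97,.071);print(k,f(459,36,.071),f(447,97,.071))
print('lever dir',f(438,67,.072),f(330,66,.105))
```

```text
padW [ 269   34   62   64 3312] [298.57457729  64.40006039] [0.5024 0.3185 0.113 ]
base edge [0.4583 0.352 ] [0.4621 0.2753] yaw 0.049503200019216737 level pad [0.49515712 0.3153819 ]
(array([0.6004, 0.3498]), array([0.5952, 0.3016])) [0.6375 0.3534] [0.6408 0.3051]
lever dir [0.6258 0.3285] [0.5269 0.3198]
```

```bash
python3 -m jog '[[10,45,0,0,0],[10,45,0,0,0],[0,8,-40,0,0],[0,0,-25,0,0],[0,0,0,0,0]]' 30; python3 -m jog '[[0,0,-8,0,0],[0,0,-5,0,0],[0,0,0,0,0]]'
```

```text
clock: 12.05
ee_pos: [0.4989, 0.3164, 0.158]
tcp_rot: [0.681, 0.733, -0.003, -0.0]
force: [0.6, 0.0, 0.2]
gripper_width: 0.001
gripper_force: 0.0
clock: 12.42
ee_pos: [0.5002, 0.3185, 0.1472]
tcp_rot: [0.68, 0.733, 0.0, 0.0]
force: [0.6, -0.4, -0.6]
gripper_width: -0.005
gripper_force: 0.0
```

```bash
python3 -m jog '[[0,-1,-6,0,0],[0,0,-4,0,0],[0,0,0,0,0]]'; python3 -m jog '[[0,0,-6,0,0],[-1,0,-6,0,0],[0,0,0,0,0]]'; python3 -m jog '[[-1,0,-7,0,0],[-1,0,-6,0,0],[0,0,0,0,0]]'
```

```text
clock: 12.8
ee_pos: [0.5, 0.3178, 0.1369]
tcp_rot: [0.68, 0.733, -0.0, 0.0]
force: [-0.4, -1.1, 2.5]
gripper_width: 0.002
gripper_force: 1.4
clock: 13.18
ee_pos: [0.4987, 0.3181, 0.1245]
tcp_rot: [0.68, 0.733, -0.0, -0.0]
force: [-1.4, 0.0, 5.0]
gripper_width: 0.002
gripper_force: 2.1
clock: 13.55
ee_pos: [0.4963, 0.318, 0.1117]
tcp_rot: [0.68, 0.733, -0.001, -0.0]
force: [-3.0, -0.0, 5.3]
gripper_width: -0.003
gripper_force: 2.9
```

```bash
python3 -m jog '[[-1,-1,-6,0,0],[-1,0,-6,0,0],[0,0,0,0,0]]'; python3 -m jog '[[0,0,-4,0,0],[0,0,-4,0,0],[0,0,0,0,0]]'
python3 - <<'E'
from h import *
S=state();s,ps=shot('side','pics/s4.png');print(S['ee_pos'],S['force'])
a=cv2.resize(s[235:325,145:265],(800,600),interpolation=cv2.INTER_CUBIC);cv2.imwrite('pics/s4c.png',a[:,:,::-1])
E
```

```text
clock: 13.92
ee_pos: [0.4945, 0.3178, 0.1001]
tcp_rot: [0.68, 0.733, 0.0, -0.001]
force: [-2.2, -0.0, 7.3]
gripper_width: 0.0
gripper_force: 3.5
clock: 14.3
ee_pos: [0.4936, 0.3177, 0.0921]
tcp_rot: [0.68, 0.734, -0.0, -0.001]
force: [-3.2, 0.8, 8.3]
gripper_width: 0.003
gripper_force: 4.1
[0.49357171 0.31770672 0.09213149] [-3.16446067  0.77455097  8.29080791]
```

View pics/s4c.png

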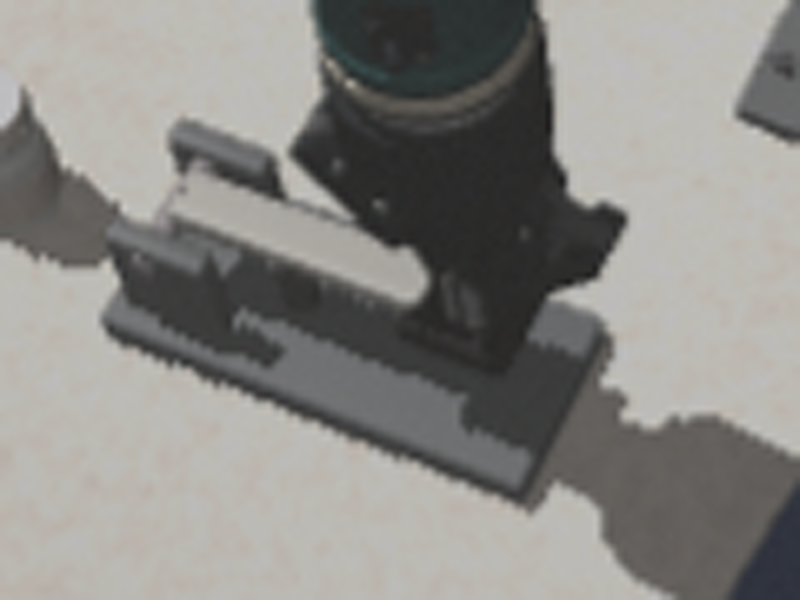

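The side crop shows the lever running from (185,197) to (418,278), close to parallel with the base edge (105,325)-(530,500). I'll work out its slope by cutting the rays with the lever's vertical plane.

Run:
```python
from h import *
q=camera_params('side')
for yaw in (.075,.1):
    P0=np.array([.494,.3165,0]);n=np.array([-np.sin(yaw),np.cos(yaw),0])
    for u,v in [(185,197),(300,236),(405,275)]:
        o,d=ray(q,((u+.5)*120/800-.5+145,(v+.5)*.15-.5+235));t=(P0-o)@n/(d@n);print(yaw,(o+t*d).round(4))
    c,s=np.cos(yaw),np.sin(yaw);hx=P0+.13*np.array([c,s,0])
    for th in (0,.05,.1):
        for r in (.0,.1): 
            X=hx-r*np.cos(th)*np.array([c,s,0])+np.array([0,0,.060+r*np.sin(th)])
            a=pix(q,X);print(th,r,((a-[145,235]+.5)/.15-.5).round(0))
```

```text
0.075 [0.6276 0.3265 0.056 ]
0.075 [0.5738 0.3225 0.0633]
0.075 [0.5268 0.319  0.0668]
0 0.0 [192. 195.]
0 0.1 [413. 286.]
0.05 0.0 [192. 195.]
0.05 0.1 [412. 280.]
0.1 0.0 [192. 195.]
0.1 0.1 [410. 273.]
0.1 [0.6239 0.3295 0.0635]
0.1 [0.5719 0.3243 0.0677]
0.1 [0.5261 0.3197 0.0686]
0 0.0 [188. 202.]
0 0.1 [412. 288.]
0.05 0.0 [188. 202.]
0.05 0.1 [411. 281.]
0.1 0.0 [188. 202.]
0.1 0.1 [409. 275.]
```

```bash
cat > ang.py <<'E'
from h import *
def line(f):
    a=np.load(f)[235:325,145:265].astype(int);h=cv2.cvtColor(a.astype(np.uint8),cv2.COLOR_RGB2GRAY).astype(float)
    return h
def fit(f,seed,u0,u1):
    g=line(f);pts=[]
    for u in range(u0,u1):
        v=seed[0]+(u-u0)*(seed[1]-seed[0])/(u1-u0)
        rows=np.arange(int(v)-11,int(v)+12);rows=rows[rows>=0];col=g[rows,u]
        thr=110; k=np.argmin(abs(rows-v))
        if col[k]<thr: continue
        i=k
        while i>0 and col[i-1]>=thr:i-=1
        j=k
        while j<len(col)-1 and col[j+1]>=thr:j+=1
        if i==0 or j==len(col)-1: continue
        top=rows[i]-(col[i]-thr)/(col[i]-col[i-1]);bot=rows[j]+(col[j]-thr)/(col[j]-col[j+1])
        pts.append((u+145,top+235,bot+235))
    return np.array(pts)
def theta(pts,yaw,which):
    q=camera_params('side');u=pts[:,0];v={'t':pts[:,1],'b':pts[:,2],'m':pts[:,1:].mean(1)}[which]
    P0=np.array([.494,.3165,0]);c,s=np.cos(yaw),np.sin(yaw);n=np.array([-s,c,0])
    k=np.polyfit(u,v,1);r=np.std(v-np.polyval(k,u));X=[]
    for x in (u[0],u[-1]):
        o,d=ray(q,(x,np.polyval(k,x)));t=(P0-o)@n/(d@n);X.append(o+t*d)
    d=X[1]-X[0];return np.arctan2(d[2],-(d@np.array([c,s,0]))),r,len(u)
E
python3 - <<'E'
from ang import *
# rest lever: s3c scale 3.17 off (150,120): (70,455)->(165,482)  ; level: s4c/6.67
a=fit('pics/s3.npy',(28.5-0,36),29,56) ; print(len(a), a[[0,-1]] if len(a) else '')
b=fit('pics/s4.npy',(31,41),30,60); print(len(b), b[[0,-1]] if len(b) else '')
for y in (.05,.07,.09,.11):
    print(y,[tuple(np.round(theta(z,y,w),3)) for z in (a,b) for w in 'tbm' if len(z)>5])
E
```

```text
13 [[174.         258.53488372 267.16129032]
 [186.         261.8125     269.62790698]]
27 [[175.         258.58974359 268.86538462]
 [204.         271.88461538 279.92857143]]
0.05 [(np.float64(0.306), np.float64(0.364), np.float64(13.0)), (np.float64(0.42), np.float64(0.089), np.float64(13.0)), (np.float64(0.364), np.float64(0.183), np.float64(13.0)), (np.float64(0.142), np.float64(1.848), np.float64(27.0)), (np.float64(0.119), np.float64(0.06), np.float64(27.0)), (np.float64(0.131), np.float64(0.925), np.float64(27.0))]
0.07 [(np.float64(0.271), np.float64(0.364), np.float64(13.0)), (np.float64(0.387), np.float64(0.089), np.float64(13.0)), (np.float64(0.33), np.float64(0.183), np.float64(13.0)), (np.float64(0.101), np.float64(1.848), np.float64(27.0)), (np.float64(0.073), np.float64(0.06), np.float64(27.0)), (np.float64(0.087), np.float64(0.925), np.float64(27.0))]
0.09 [(np.float64(0.234), np.float64(0.364), np.float64(13.0)), (np.float64(0.354), np.float64(0.089), np.float64(13.0)), (np.float64(0.295), np.float64(0.183), np.float64(13.0)), (np.float64(0.059), np.float64(1.848), np.float64(27.0)), (np.float64(0.028), np.float64(0.06), np.float64(27.0)), (np.float64(0.044), np.float64(0.925), np.float64(27.0))]
0.11 [(np.float64(0.197), np.float64(0.364), np.float64(13.0)), (np.float64(0.32), np.float64(0.089), np.float64(13.0)), (np.float64(0.259), np.float64(0.183), np.float64(13.0)), (np.float64(0.016), np.float64(1.848), np.float64(27.0)), (np.float64(-0.018), np.float64(0.06), np.float64(27.0)), (np.float64(-0.001), np.float64(0.925), np.float64(27.0))]
```

With the clean lower edge calibrated at rest, the lever is about 0.02 rad above level, so I'll go about 2.5 mm lower.

```bash
python3 -m jog '[[0,0,-2.5,0,0],[0,0,0,0,0],[0,0,0,0,0],[0,0,0,0,0]]'
python3 - <<'E'
from ang import *
from core import core
shot('side','pics/s5.png');b=fit('pics/s5.npy',(31,41.3),30,60)
for y in (.085,.093):print(np.round(theta(b,y,'b'),3))
t,_=shot('top','pics/t5.png')
try: core(.085)
except Exception as e: print(e)
print(state()['ee_pos'],state()['force'],state()['qd'].round(3))
s=np.load('pics/s5.npy');c=cv2.resize(s[120:340,140:360],(600,600),interpolation=cv2.INTER_CUBIC);cv2.imwrite('pics/s5c.png',c[:,:,::-1])
E
```

```text
clock: 14.85
ee_pos: [0.4935, 0.3177, 0.09]
tcp_rot: [0.68, 0.734, -0.0, -0.001]
force: [-5.0, 0.9, 8.4]
gripper_width: -0.001
gripper_force: 4.4
[2.4e-02 5.9e-02 2.7e+01]
[5.0e-03 5.9e-02 2.7e+01]
1 roll [nan nan nan] nan nan
[0.49346554 0.31773889 0.08993991] [-4.37444956  1.05239703  8.78636879] [ 0.     0.001  0.    -0.001  0.     0.002 -0.001]core.py:11: RuntimeWarning: invalid value encountered in scalar divide
  s=(Rr[2][1]-L[2][1])/(Rr[2][0]-L[2][0])
```

View pics/s5c.png

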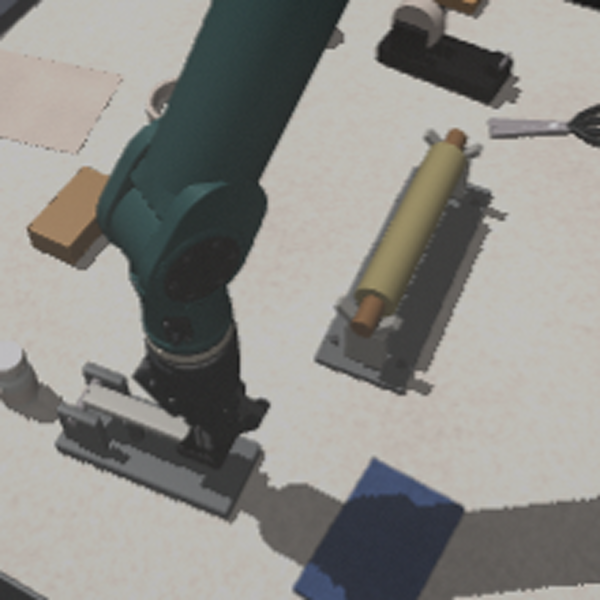

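The roll is seated in both notches at (370,310) and (455,140), and the lever is level under the fingers at (205,455), with nothing else moved. Handing in.

```bash
python3 -c "from plant import *;print(close_job())"
```

```text
the job is handed in; nothing more can be done
None
```

The roll rests released in both cradle notches, the lever is held level (within about 0.02 rad by the side camera), and the job was handed in at about 15 s on the robot's clock.

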